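# Refill the candle shop's display tray

### The job

Two of the four pockets of the wooden display tray are empty: fill each with one of the two spare candles on the counter that are the same size as those already in the tray, standing upright on the pocket's floor. Set the glass down rather than dropping it, and leave the two candles already in the tray in their pockets.

Things in the scene. Friction and masses are not known exactly. Their poses are not given: they have to be found in the camera images.
- tray: light wooden tray, fixed to the counter, 200 x 200 mm, 40 tall, open on top, parted by 8 mm walls into 2 x 2 square pockets 88 wide. Origin: centre of its underside; x, y along its sides, z up. Pocket centres at x = +-48, y = +-48 mm in its frame; pocket floor 8 mm above the origin, wall rim 40. Which two pockets are empty differs between starts.
- candle_a: amber glass candle jar with black lid and knob, rigid, about 0.3 kg: glass 64 mm across, 66 tall; lid 10 thick; knob 28 across, 26 tall, to grip from above; 102 mm in all. Origin: centre of underside; z up its axis. Already stands in one of the tray's pockets.
- candle_b: amber glass candle jar with black lid and knob, rigid, about 0.3 kg: glass 64 mm across, 66 tall; lid 10 thick; knob 28 across, 26 tall, to grip from above; 102 mm in all. Origin: centre of underside; z up its axis. Already stands in one of the tray's pockets.
- candle_c: amber glass candle jar with black lid and knob, rigid, about 0.3 kg: glass 64 mm across, 66 tall; lid 10 thick; knob 28 across, 26 tall, to grip from above; 102 mm in all. Origin: centre of underside; z up its axis. Spare, on the counter (z = 0) right of the tray, near a smaller candle (42 across, 64 tall) and a wider one (94 across, 78 tall). Nothing on the way is taller than 110.
- candle_d: amber glass candle jar with black lid and knob, rigid, about 0.3 kg: glass 64 mm across, 66 tall; lid 10 thick; knob 28 across, 26 tall, to grip from above; 102 mm in all. Origin: centre of underside; z up its axis. Spare, on the counter (z = 0) right of the tray, near a smaller candle (42 across, 64 tall) and a wider one (94 across, 78 tall). Nothing on the way is taller than 110.

How it is judged (in metres and radians):
At the end, for the whole second after the job is handed in: All four candles of this size stand in the tray, one in each pocket: each origin is within 65 mm of the tray's centre along its x and y, less than 14 mm above the tray's underside (so on the pocket's floor), tilted less than 0.15 rad, and at rest (under 0.03 m/s) (x of candle_a in the frame of tray between -0.065 and 0.065 m and y of candle_a in the frame of tray between -0.065 and 0.065 m and z of each of candle_a, candle_b, candle_c, candle_d in the frame of tray below 0.014 m and angle between each of candle_a, candle_b, candle_c, candle_d's own z axis and vertical below 0.15 rad and linear speed of each of candle_a, candle_b, candle_c, candle_d below 0.03 m/s and x of candle_b in the frame of tray between -0.065 and 0.065 m and y of candle_b in the frame of tray between -0.065 and 0.065 m and x of candle_c in the frame of tray between -0.065 and 0.065 m and y of candle_c in the frame of tray between -0.065 and 0.065 m and x of candle_d in the frame of tray between -0.065 and 0.065 m and y of candle_d in the frame of tray between -0.065 and 0.065 m); the robot touches nothing.
It fails at once if a candle that was already in the tray is lifted or taken out of its pocket (moves more than 30 mm) (distance of any of candle_a, candle_b from where it was at the start of the episode above 0.03 m).
It fails at once if a spare candle is dropped: it moves faster than 0.7 m/s while the fingers do not hold it (a fall of about 25 mm) ((contact force between candle_c and the fingers below 0.3 N and linear speed of candle_c above 0.7 m/s) or (contact force between candle_d and the fingers below 0.3 N and linear speed of candle_d above 0.7 m/s)).
It also fails if it takes over 54 s, if anything falls off the work surface, if the arm or the gripper's body presses on something with over 40 N, if the wrist force passes 120 N, or if a joint passes its speed limit or range.

### The arm

A 6-joint arm with a two-finger parallel gripper is mounted at the origin on the work surface. World frame = base frame: x ahead of the robot, y to its left, z up, the work surface at z = 0. Lengths are in mm, angles in rad, forces in N, time in s.
With the tool pointing down it reaches from about 250 to 775 mm from the base axis. Payload 8.9 kg.
Tool frame: the origin (TCP) lies on the mounting face of the last link; the fingertips stand 173 mm ahead of it and the grasp point (between the pads) lies 155 mm ahead of it (ctrl.tcp_to_grasp is the distance from the TCP to the grasp point, in mm); z points along the fingers, y is the line along which they close (so a half turn about z gives the same grasp; the last joint's range is limited). The gripper opens to 85 mm and grips with 20 to 120 N. Pads are 22 mm wide; open, the fingers measure 114 mm over their backs; the gripper's body (76 mm by 85 mm) begins 54 mm behind the grasp point. The pads swing forward as they close: fully open they stand 13 mm farther back than shut.
Start: joints at [-1.453, 0.291, -0.153, 1.127, 0, 1.431], TCP at [133.345, -507.783, 404.705] pointing down, gripper open.
Joint ranges: [-2.52, 2.52], [-0.91, 1.74], [-1.3, 1.37], [-1.96, 2.02], [-1.52, 1.47], [-3.14, 3.14]. Speed limits (rad/s): [2.22, 2.22, 2.79, 3.14, 3.14, 3.14].

### API

Orientations are given as [roll, pitch, yaw] about the fixed x, y, z axes, in that order (R = Rz(yaw) Ry(pitch) Rx(roll)).
In Python, from bench import ctrl gives the robot as it stands. The module is installed in compiled form; this text tells all that it offers.
- The arm moves only by the tool jog_arm, never from a script. Its argument "increments" is a list of rows, each an object of numbers: "x", "y", "z": the shift along the tool's x, y, z in m; "twist": the turn about the tool's z in rad; "gripper": the opening in per cent of the stroke, from 0 (shut) to 100 (fully open). A call has 1 to 12 rows; each row is the pose to reach, as a shift and turn from the pose commanded when the call began, along the tool's axes at that moment; what a row does not reach only later rows make up. A row lasts 1/8 s, in which the tool goes at most 62.5 mm and 10.7 degrees, less where a joint would pass 70% of its speed; a pose out of reach is approached as far as the arm can. A call with a gripper value outside its range is refused whole. The fingers move at their own pace and stop on an object; "newtons" is the grip in N (left out, the last holds). Time passes only in rows, so rows that repeat a pose let the fingers close. It gives the time, the measured TCP pose, the force, the opening and the grip force at its end, in the units of the state.
- ctrl.get_state(): the state, without advancing time (a new reading comes with each control period).
- ctrl.get_image(name): name is "side" or "top" or "wrist"; returns a dict with "img" (420x560x3 uint8, red, green, blue), "depth" (420x560 float32, mm along the optical axis (not along the pixel's ray), 0 where there is no reading), "camera_matrix" (3x3 intrinsics, pixels), "position" and "orientation" of the camera in the world; the wrist camera has in their place "tool_from_camera" (4x4, takes a point from camera to tool coordinates, whose origin is the TCP and whose axes are the flange's). Camera axes: x right, y up, looking along -z (the intrinsics and any distortion apply to the point x, -y, -z); pixel columns grow to the right and rows downward; lengths in mm; the calibration is good to about 2 mm. A picture is of the moment at which its call begins: read the wrist's pose just before it.
- ctrl.job_done(): hands the job in; it is judged then, once.
The state is a dict: "t": time; "qpos": joint angles; "joint_velocities": joint speeds; "joint_torque": joint torques, N m; "ee_pos": TCP position; "eef_rot": TCP orientation; "wrist_force": force on the tool from outside, world axes, zero at the start; "torque": the same for the moment, N m; "gripper_width": finger opening in mm; "gripper_force": force on a finger pad.
Only numpy, scipy, OpenCV 4.12 (cv2) and the standard library are available. Lean on these libraries where they do the work, as an engineer would, in place of code of your own. Each camera call takes 0.05 s, during which the arm holds its last target. There are 200 camera calls.

## Working session

There is one attempt and no reset: what is moved stays moved. The work goes in short steps, Python scripts to look and compute and a tool call to move; the robot and the scene stay as the last step left them, time stands still between calls to the robot, and variables do not carry over. Pictures are saved under pics/ and viewed, at most 10 in all, crops included, and the job is handed in when it is done.

Besides the shell and the picture viewer there is one more tool, called after "Request:" by a JSON object that holds its "name" and its "arguments". jog_arm: Moves the arm, as the interface text tells. Its arguments: {"type":"object","properties":{"increments":{"type":"array","items":{"type":"object","properties":{"x":{"type":"number"},"y":{"type":"number"},"z":{"type":"number"},"twist":{"type":"number"},"gripper":{"type":"number"}}}},"newtons":{"type":"number"}},"required":["increments"]}

```bash
mkdir -p pics; cat > h.py <<'E'
import numpy as np, cv2
from scipy.spatial.transform import Rotation as R
from bench import ctrl
def world(im):
    K=im["camera_matrix"]; d=im["depth"]; v,u=np.mgrid[0:420,0:560]
    x=(u-K[0][2])/K[0][0]*d; y=(v-K[1][2])/K[1][1]*d
    P=np.stack([x,-y,-d],-1)
    o=np.array(im["orientation"]); Rm=R.from_euler('xyz',o).as_matrix() if o.size==3 else o
    return P@Rm.T+np.array(im["position"])
E
python3 - <<'E'
from h import *
im=ctrl.get_image("top"); print({k:v for k,v in im.items() if k not in("img","depth")})
cv2.imwrite("pics/top.png",im["img"][...,::-1]); np.savez("top.npz",P=world(im),img=im["img"],d=im["depth"])
P=world(im); print(P[::60,::80].round())
s=ctrl.get_state(); print(s)
E
```

```text
{'camera_matrix': array([[519.00578545,   0.        , 278.37901971],
       [  0.        , 519.00578545, 208.48970939],
       [  0.        ,   0.        ,   1.        ]]), 'position': array([ 441.66289198,  -15.57062609, 1108.78949391]), 'orientation': array([ 0.08177137,  0.01485014, -1.55016199])}
[[[ 1.361e+03  1.079e+03 -7.590e+02]
  [ 1.365e+03  7.760e+02 -7.580e+02]
  [ 1.370e+03  4.760e+02 -7.610e+02]
  [ 1.371e+03  1.740e+02 -7.540e+02]
  [ 1.370e+03 -1.230e+02 -7.440e+02]
  [ 1.377e+03 -4.190e+02 -7.510e+02]
  [ 1.379e+03 -7.120e+02 -7.460e+02]]

 [[ 8.510e+02  6.270e+02 -2.000e+00]
  [ 8.520e+02  4.470e+02  1.000e+00]
  [ 8.540e+02  2.690e+02  4.000e+00]
  [ 8.570e+02  9.400e+01  3.000e+00]
  [ 8.270e+02 -7.600e+01  9.000e+01]
  [ 8.630e+02 -2.560e+02  1.000e+00]
  [ 8.660e+02 -4.300e+02  0.000e+00]]

 [[ 7.160e+02  6.190e+02 -4.000e+00]
  [ 7.180e+02  4.410e+02 -1.000e+00]
  [ 7.210e+02  2.650e+02  1.000e+00]
  [ 7.230e+02  9.000e+01  1.000e+00]
  [ 7.270e+02 -8.400e+01 -3.000e+00]
  [ 7.290e+02 -2.570e+02  1.000e+00]
  [ 7.330e+02 -4.290e+02 -1.000e+00]]

 [[ 5.770e+02  
[... 1028 characters left out ...]

{'t': 0.05, 'qpos': array([-1.45331142e+00,  2.91268105e-01, -1.54088316e-01,  1.12668717e+00,
       -3.57328958e-05,  1.43154304e+00]), 'joint_velocities': array([-0.00077477, -0.00048292,  0.00205791, -0.00053046,  0.00102652,
       -0.00026313]), 'joint_torque': array([ 2.45695803e-03, -5.38491654e+01,  3.32281172e+01,  8.97969265e-03,
       -2.36984479e-04,  7.65066687e-06]), 'ee_pos': array([ 133.31037959, -507.5876333 ,  404.15267051]), 'eef_rot': array([-3.14035250e+00, -1.37738499e-04,  2.56738133e-01]), 'wrist_force': array([-0.28684794,  0.64720465,  0.67889132]), 'torque': array([ 0.02225635, -0.00238593,  0.05653151]), 'gripper_force': 0.0, 'gripper_width': 85.55659178221804}
```

View pics/top.png

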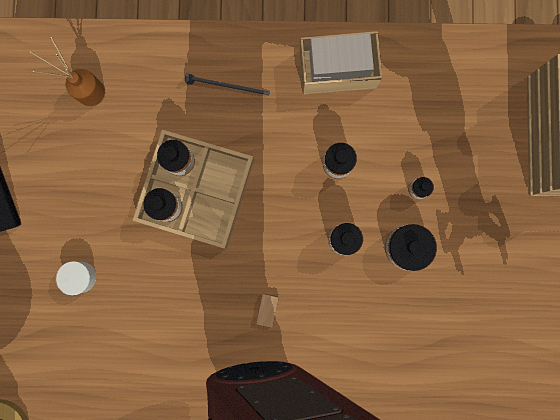

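The top view shows the tray centred near (194,188). Its two left pockets are filled, at (173,155) and (160,204), and its right ones are empty, around (224,176) and (210,217). The spares are at (340,158) and (346,238), the small candle at (422,187) and the wide one at (412,247). Next I measure these from depth.

```bash
python3 - <<'E'
from h import *
D=np.load("top.npz");P=D["P"];v,u=np.mgrid[0:420,0:560]
for n,(a,b) in dict(s1=(340,158),s2=(346,238),small=(422,187),wide=(412,247),t1=(173,155),t2=(160,204)).items():
    Q=P[(abs(u-a)<32)&(abs(v-b)<32)]; zt=np.percentile(Q[:,2],99.5)
    k=Q[(Q[:,2]>zt-9)]; 
    out=[n,zt.round(),len(k),cv2.minEnclosingCircle(k[:,:2].astype(np.float32)),np.median(k,0).round(1)]
    l=Q[(Q[:,2]>zt-33)&(Q[:,2]<zt-18)]; out.append(cv2.minEnclosingCircle(l[:,:2].astype(np.float32)))
    print(out)
# tray rim
m=(u>125)&(u<260)&(v>120)&(v<255)&(P[...,2]>33)&(P[...,2]<46)
Q=P[m][:,:2].astype(np.float32); print("rim",len(Q),cv2.minAreaRect(Q), np.median(P[m][:,2]))
mm=cv2.morphologyEx(m.astype(np.uint8),cv2.MORPH_OPEN,np.ones((2,2)))
print(cv2.minAreaRect(P[mm>0][:,:2].astype(np.float32)))
cv2.imwrite("pics/rim.png",cv2.resize(np.hstack([m[115:260,120:265]*255,mm[115:260,120:265]*255]).astype(np.uint8),None,fx=2.5,fy=2.5,interpolation=0))
im=D["img"][115:260,120:265,::-1]; cv2.imwrite("pics/tray.png",cv2.resize(im,None,fx=4,fy=4))
for a,b in [(224,176),(210,217)]: print(P[b-4:b+5,a-4:a+5].reshape(-1,3).mean(0))
E
```

```text
['s1', np.float64(106.0), 169, ((541.643798828125, -72.39099884033203), 114.99893951416016), array([ 629.2, -119.7,  102.2]), ((630.6603393554688, -121.56640625), 31.89556884765625)]
['s2', np.float64(106.0), 174, ((456.55694580078125, -81.92770385742188), 68.00814056396484), array([ 467.3, -134.2,  102.1]), ((469.1510925292969, -134.92042541503906), 31.77224349975586)]
['small', np.float64(1109.0), 23, ((441.66290283203125, -15.570626258850098), 9.999999747378752e-05), array([ 441.7,  -15.6, 1108.8]), ((0.0, 0.0), 0.0)]
['wide', np.float64(1109.0), 26, ((441.66290283203125, -15.570626258850098), 9.999999747378752e-05), array([ 441.7,  -15.6, 1108.8]), ((0.0, 0.0), 0.0)]
['t1', np.float64(113.0), 175, ((537.85595703125, 106.99193572998047), 155.80348205566406), array([627.7, 214.6, 110.4]), ((629.2507934570312, 215.99485778808594), 32.13963317871094)]
['t2', np.float64(115.0), 178, ((488.24871826171875, 118.3742446899414), 141.81500244140625), array([529.2, 237.7, 110.3]), ((530.9756469726562, 239.265625), 31.84299659729004)]
rim 2239 ((568.6498413085938, 181.19021606445312), (201.1117401123047, 200.6790771484375), 74.388916015625) 38.9894823044724
((551.6168212890625, 126.85636138916016), (332.5210876464844, 202.3443603515625), 74.81048583984375)
[597.11404411 118.96646086  21.70584687]
[510.52013103 147.86057695   8.07506894]
```

View pics/tray.png

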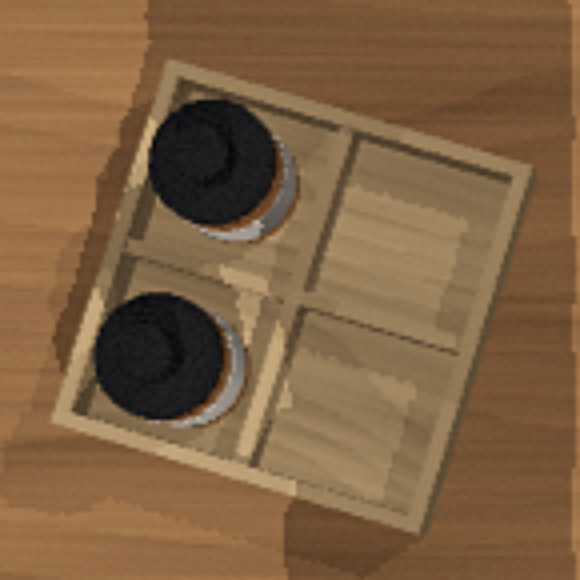

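Both the sizes and heights check out. The tray centre is (568.6, 181.2) with yaw -15.6°, and the tray's own candles measure at the ±48 positions. The empty pockets are at (601.9, 122.1) and (509.5, 147.9), and the spares at about (630, -120.6) and (468.2, -134.5). I move above the first spare and twist so the fingers line up with the tray.

Request:
{"name": "jog_arm", "arguments": {"increments": [{"x":0.05,"y":-0.02,"twist":-0.1,"gripper":65},{"x":0.1,"y":-0.045,"twist":-0.2,"gripper":65},{"x":0.155,"y":-0.067,"twist":-0.3},{"x":0.21,"y":-0.09,"twist":-0.4},{"x":0.265,"y":-0.113,"twist":-0.5},{"x":0.32,"y":-0.137,"twist":-0.6},{"x":0.375,"y":-0.16,"twist":-0.7},{"x":0.43,"y":-0.184,"twist":-0.8},{"x":0.485,"y":-0.208,"twist":-0.9},{"x":0.53,"y":-0.228,"twist":-1.0},{"x":0.56,"y":-0.24,"twist":-1.041},{"x":0.5787,"y":-0.2484,"twist":-1.041}]}}

```text
invalid input at $.increments[0]: expected keys x, y, z, twist, gripper
```

Request:
{"name": "jog_arm", "arguments": {"increments": [{"x":0},{"x":0},{"x":0}]}}

```text
invalid input at $.increments[0]: expected keys x, y, z, twist, gripper
```

```bash
python3 - <<'E'
from h import *
s=ctrl.get_state(); print(s["t"],s["ee_pos"],s["eef_rot"],s["qpos"],s["gripper_width"])
im=ctrl.get_image("wrist"); cv2.imwrite("pics/w1.png",im["img"][...,::-1])
T=np.array(im["tool_from_camera"]);K=im["camera_matrix"];d=im["depth"];v,u=np.mgrid[0:420,0:560]
Pc=np.stack([(u-K[0,2])/K[0,0]*d,-(v-K[1,2])/K[1,1]*d,-d],-1)
P=(Pc@T[:3,:3].T+T[:3,3])@R.from_euler('xyz',s["eef_rot"]).as_matrix().T+s["ee_pos"]
np.save("w1.npy",P)
for c in [(630,-120.6),(468.2,-134.5)]:
    Q=P[(d>0)&(np.hypot(P[...,0]-c[0],P[...,1]-c[1])<45)]
    for lo,hi in[(96,108),(70,80)]:
        k=Q[(Q[:,2]>lo)&(Q[:,2]<hi)]
        if len(k)>20: print(lo,len(k),np.median(k,0),cv2.minEnclosingCircle(k[:,:2].astype(np.float32)))
E
```

```text
0.05 [ 133.31037959 -507.5876333   404.15267051] [-3.14035250e+00 -1.37738499e-04  2.56738133e-01] [-1.45331142e+00  2.91268105e-01 -1.54088316e-01  1.12668717e+00
 -3.57328958e-05  1.43154304e+00] 85.55659178221804
```

View pics/w1.png

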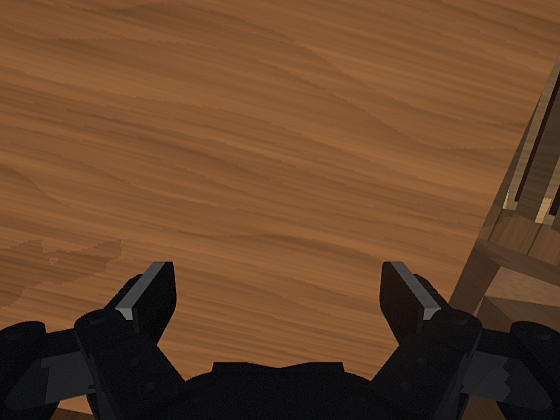

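The arm did not move: every row needs all five keys. The picture shows only the counter and the open fingers, at about (150,300) and (405,300). I send the move again with full rows.

Request:
{"name": "jog_arm", "arguments": {"increments": [{"x":0.05,"y":-0.02,"z":0,"twist":-0.1,"gripper":65},{"x":0.1,"y":-0.045,"z":0,"twist":-0.2,"gripper":65},{"x":0.155,"y":-0.067,"z":0,"twist":-0.3,"gripper":65},{"x":0.21,"y":-0.09,"z":0,"twist":-0.4,"gripper":65},{"x":0.265,"y":-0.113,"z":0,"twist":-0.5,"gripper":65},{"x":0.32,"y":-0.137,"z":0,"twist":-0.6,"gripper":65},{"x":0.375,"y":-0.16,"z":0,"twist":-0.7,"gripper":65},{"x":0.43,"y":-0.184,"z":0,"twist":-0.8,"gripper":65},{"x":0.485,"y":-0.208,"z":0,"twist":-0.9,"gripper":65},{"x":0.53,"y":-0.228,"z":0,"twist":-1.0,"gripper":65},{"x":0.56,"y":-0.24,"z":0,"twist":-1.041,"gripper":65},{"x":0.579,"y":-0.248,"z":0,"twist":-1.041,"gripper":65}]}}

```text
t: 1.6
ee_pos: [631.4, -119.4, 403.9]
eef_rot: [-3.141, -0.0, 1.3]
wrist_force: [-0.3, -0.7, 0.7]
gripper_width: 55.5
gripper_force: 0.0
```

Request:
{"name": "jog_arm", "arguments": {"increments": [{"x":0,"y":0,"z":0,"twist":0,"gripper":65},{"x":0,"y":0,"z":0,"twist":0,"gripper":65},{"x":0,"y":0,"z":0,"twist":0,"gripper":65}]}}

```text
t: 1.98
ee_pos: [629.8, -121.5, 404.8]
eef_rot: [-3.141, 0.0, 1.297]
wrist_force: [-0.2, -0.4, 0.4]
gripper_width: 55.1
gripper_force: 0.0
```

```bash
cat > look.py <<'E'
from h import *
import sys
s=ctrl.get_state(); print(s["t"],s["ee_pos"].round(2),s["eef_rot"].round(4),s["qpos"].round(3),s["gripper_width"])
im=ctrl.get_image("wrist"); cv2.imwrite(f"pics/{sys.argv[1]}.png",im["img"][...,::-1])
T=np.array(im["tool_from_camera"]);K=im["camera_matrix"];d=im["depth"];v,u=np.mgrid[0:420,0:560]
Pc=np.stack([(u-K[0,2])/K[0,0]*d,-(v-K[1,2])/K[1,1]*d,-d],-1)
P=(Pc@T[:3,:3].T+T[:3,3])@R.from_euler('xyz',s["eef_rot"]).as_matrix().T+s["ee_pos"]
np.save(f"{sys.argv[1]}.npy",P)
for c in [(630,-120.6),(468.2,-134.5)]:
    Q=P[(d>0)&(np.hypot(P[...,0]-c[0],P[...,1]-c[1])<45)]
    for lo,hi in[(98,108),(70,80)]:
        k=Q[(Q[:,2]>lo)&(Q[:,2]<hi)]
        if len(k)>20: print(lo,len(k),np.median(k,0),cv2.minEnclosingCircle(k[:,:2].astype(np.float32)))
E
python3 look.py w2
```

```text
1.975 [ 629.78 -121.52  404.82] [-3.1414e+00  1.0000e-04  1.2968e+00] [-0.304  0.519  0.195  1.248 -0.     1.54 ] 55.0891985392949
98 859 [ 630.59942012 -121.53429315  101.63023125] ((630.4228515625, -122.05925750732422), 13.84078311920166)
70 2928 [ 632.26095895 -116.95722875   75.69088492] ((630.419677734375, -122.19735717773438), 31.93071746826172)
98 789 [ 469.992852   -135.50814938  101.71747779] ((469.04095458984375, -136.4200897216797), 14.318166732788086)
70 2394 [ 478.4767852  -127.60893665   75.81346176] ((468.559326171875, -135.81292724609375), 32.11037826538086)
```

View pics/w2.png

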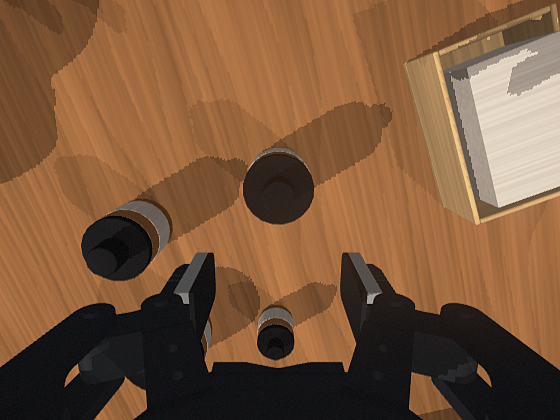

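The wrist view shows the first spare at (278,185) and the second at (118,250), with the small candle at (275,335) between the fingertips' image positions. The wrist depth gives the first spare at (630.4, -122.1), under 1 mm from the TCP, and the second at about (468.7, -136). I descend and grip.

Request:
{"name": "jog_arm", "arguments": {"increments": [{"x":0,"y":0.001,"z":0.04,"twist":0,"gripper":65},{"x":0,"y":0.001,"z":0.08,"twist":0,"gripper":65},{"x":0,"y":0.001,"z":0.11,"twist":0,"gripper":65},{"x":0,"y":0.001,"z":0.13,"twist":0,"gripper":65},{"x":0,"y":0.001,"z":0.145,"twist":0,"gripper":65},{"x":0,"y":0.001,"z":0.152,"twist":0,"gripper":65},{"x":0,"y":0.001,"z":0.152,"twist":0,"gripper":65},{"x":0,"y":0.001,"z":0.152,"twist":0,"gripper":65}]}}

```text
t: 3.02
ee_pos: [631.7, -121.3, 253.5]
eef_rot: [3.14, 0.0, 1.298]
wrist_force: [-0.3, -0.0, 0.5]
gripper_width: 55.4
gripper_force: 0.0
```

Request:
{"name": "jog_arm", "arguments": {"increments": [{"x":0,"y":0,"z":0,"twist":0,"gripper":45},{"x":0,"y":0,"z":0,"twist":0,"gripper":35},{"x":0,"y":0,"z":0,"twist":0,"gripper":25},{"x":0,"y":0,"z":0,"twist":0,"gripper":20},{"x":0,"y":0,"z":0,"twist":0,"gripper":20},{"x":0,"y":0,"z":0,"twist":0,"gripper":20},{"x":0,"y":0,"z":0,"twist":0,"gripper":20}], "newtons": 50}}

```text
t: 3.9
ee_pos: [631.2, -121.1, 253.2]
eef_rot: [3.142, 0.0, 1.298]
wrist_force: [-3.3, 0.4, 5.6]
gripper_width: 26.6
gripper_force: 49.2
```

Request:
{"name": "jog_arm", "arguments": {"increments": [{"x":0,"y":0,"z":-0.005,"twist":0,"gripper":20},{"x":0,"y":0,"z":-0.015,"twist":0,"gripper":20},{"x":0,"y":0,"z":-0.035,"twist":0,"gripper":20},{"x":0,"y":0,"z":-0.06,"twist":0,"gripper":20},{"x":0,"y":0,"z":-0.085,"twist":0,"gripper":20},{"x":0,"y":0,"z":-0.11,"twist":0,"gripper":20},{"x":0,"y":0,"z":-0.125,"twist":0,"gripper":20},{"x":0,"y":0,"z":-0.13,"twist":0,"gripper":20},{"x":0,"y":0,"z":-0.13,"twist":0,"gripper":20}]}}

```text
t: 5.03
ee_pos: [631.3, -121.1, 382.3]
eef_rot: [-3.141, -0.0, 1.298]
wrist_force: [0.6, -0.3, -4.2]
gripper_width: 26.3
gripper_force: 49.6
```

Request:
{"name": "jog_arm", "arguments": {"increments": [{"x":0.006,"y":-0.003,"z":0,"twist":0,"gripper":20},{"x":0.02,"y":-0.008,"z":0,"twist":0,"gripper":20},{"x":0.04,"y":-0.017,"z":0,"twist":0,"gripper":20},{"x":0.067,"y":-0.028,"z":0,"twist":0,"gripper":20},{"x":0.095,"y":-0.039,"z":0,"twist":0,"gripper":20},{"x":0.125,"y":-0.052,"z":0,"twist":0,"gripper":20},{"x":0.153,"y":-0.063,"z":0,"twist":0,"gripper":20},{"x":0.18,"y":-0.074,"z":0,"twist":0,"gripper":20},{"x":0.202,"y":-0.083,"z":0,"twist":0,"gripper":20},{"x":0.217,"y":-0.09,"z":0,"twist":0,"gripper":20},{"x":0.225,"y":-0.093,"z":0,"twist":0,"gripper":20},{"x":0.227,"y":-0.094,"z":0,"twist":0,"gripper":20}]}}

```text
t: 6.52
ee_pos: [601.9, 123.2, 382.7]
eef_rot: [3.142, 0.0, 1.298]
wrist_force: [-0.0, 0.2, -3.1]
gripper_width: 26.0
gripper_force: 49.6
```

Request:
{"name": "jog_arm", "arguments": {"increments": [{"x":0,"y":0,"z":0,"twist":0,"gripper":20},{"x":0,"y":0,"z":0,"twist":0,"gripper":20},{"x":0,"y":0,"z":0,"twist":0,"gripper":20}]}}

```text
t: 6.9
ee_pos: [602.1, 122.3, 382.7]
eef_rot: [3.142, 0.0, 1.297]
wrist_force: [-0.2, -0.2, -3.5]
gripper_width: 26.0
gripper_force: 49.6
```

```bash
python3 - <<'E'
from h import *
a=ctrl.get_image("top");b=ctrl.get_image("side")
print(ctrl.get_state()["ee_pos"])
cv2.imwrite("pics/t2.png",np.hstack([cv2.resize(a["img"][100:280,100:280],(400,400)),cv2.resize(b["img"],(400,400))])[...,::-1])
E
```

```text
[602.11818996 122.48640016 382.69877301]
```

View pics/t2.png

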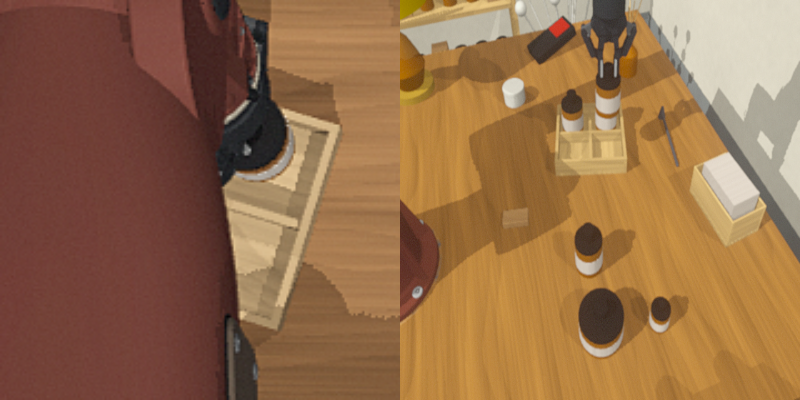

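The top crop shows the jar hanging over the far right pocket, near (258,140), and the side view shows it upright in the grip above the tray at (608,95). I lower it gently.

Request:
{"name": "jog_arm", "arguments": {"increments": [{"x":0,"y":0,"z":0.01,"twist":0,"gripper":20},{"x":0,"y":0,"z":0.03,"twist":0,"gripper":20},{"x":0,"y":0,"z":0.05,"twist":0,"gripper":20},{"x":0,"y":0,"z":0.07,"twist":0,"gripper":20},{"x":0,"y":0,"z":0.09,"twist":0,"gripper":20},{"x":0,"y":0,"z":0.103,"twist":0,"gripper":20},{"x":0,"y":0,"z":0.11,"twist":0,"gripper":20},{"x":0,"y":0,"z":0.114,"twist":0,"gripper":20},{"x":0,"y":0,"z":0.117,"twist":0,"gripper":20},{"x":0,"y":0,"z":0.117,"twist":0,"gripper":20},{"x":0,"y":0,"z":0.117,"twist":0,"gripper":20}]}}

```text
t: 8.38
ee_pos: [602.2, 122.9, 266.1]
eef_rot: [3.141, -0.0, 1.298]
wrist_force: [0.2, 0.1, -2.9]
gripper_width: 26.5
gripper_force: 49.7
```

Request:
{"name": "jog_arm", "arguments": {"increments": [{"x":0,"y":0,"z":0.001,"twist":0,"gripper":20},{"x":0,"y":0,"z":0.002,"twist":0,"gripper":20},{"x":0,"y":0,"z":0.003,"twist":0,"gripper":20},{"x":0,"y":0,"z":0.004,"twist":0,"gripper":20},{"x":0,"y":0,"z":0.004,"twist":0,"gripper":20}]}}

```text
t: 9.0
ee_pos: [602.0, 122.8, 261.6]
eef_rot: [-3.141, 0.0, 1.298]
wrist_force: [1.0, -1.0, -4.0]
gripper_width: 26.1
gripper_force: 49.7
```

Not touching yet, so I creep down further.

Request:
{"name": "jog_arm", "arguments": {"increments": [{"x":0,"y":0,"z":0.001,"twist":0,"gripper":20},{"x":0,"y":0,"z":0.0015,"twist":0,"gripper":20},{"x":0,"y":0,"z":0.0015,"twist":0,"gripper":20}]}}

```text
t: 9.38
ee_pos: [602.0, 122.9, 261.2]
eef_rot: [3.141, -0.0, 1.298]
wrist_force: [-3.5, 0.9, 6.3]
gripper_width: 26.3
gripper_force: 50.7
```

It is touching now (+6 N), so I release, rise and go to the second spare.

Request:
{"name": "jog_arm", "arguments": {"increments": [{"x":0,"y":0,"z":0,"twist":0,"gripper":35},{"x":0,"y":0,"z":0,"twist":0,"gripper":45},{"x":0,"y":0,"z":0,"twist":0,"gripper":60},{"x":0,"y":0,"z":0,"twist":0,"gripper":65},{"x":0,"y":0,"z":0,"twist":0,"gripper":65},{"x":0,"y":0,"z":-0.02,"twist":0,"gripper":65},{"x":0,"y":0,"z":-0.05,"twist":0,"gripper":65},{"x":0,"y":0,"z":-0.09,"twist":0,"gripper":65},{"x":0,"y":0,"z":-0.12,"twist":0,"gripper":65},{"x":0,"y":0,"z":-0.14,"twist":0,"gripper":65},{"x":0,"y":0,"z":-0.143,"twist":0,"gripper":65}]}}

```text
t: 10.75
ee_pos: [602.4, 122.8, 404.5]
eef_rot: [3.139, -0.001, 1.298]
wrist_force: [-0.1, -0.1, -0.7]
gripper_width: 55.3
gripper_force: 0.0
```

Request:
{"name": "jog_arm", "arguments": {"increments": [{"x":-0.02,"y":-0.004,"z":0,"twist":0,"gripper":65},{"x":-0.06,"y":-0.012,"z":0,"twist":0,"gripper":65},{"x":-0.11,"y":-0.022,"z":0,"twist":0,"gripper":65},{"x":-0.16,"y":-0.033,"z":0,"twist":0,"gripper":65},{"x":-0.21,"y":-0.043,"z":0,"twist":0,"gripper":65},{"x":-0.25,"y":-0.051,"z":0,"twist":0,"gripper":65},{"x":-0.275,"y":-0.056,"z":0,"twist":0,"gripper":65},{"x":-0.285,"y":-0.0585,"z":0,"twist":0,"gripper":65},{"x":-0.285,"y":-0.0585,"z":0,"twist":0,"gripper":65},{"x":-0.285,"y":-0.0585,"z":0,"twist":0,"gripper":65},{"x":-0.285,"y":-0.0585,"z":0,"twist":0,"gripper":65}]}}

```text
t: 12.12
ee_pos: [469.2, -135.2, 403.1]
eef_rot: [-3.142, -0.0, 1.299]
wrist_force: [0.8, -0.3, 0.2]
gripper_width: 55.3
gripper_force: 0.0
```

```bash
python3 look.py w3; python3 - <<'E'
from h import *
b=ctrl.get_image("side");a=ctrl.get_image("top");P=world(a)
for n,(x,y) in dict(A=(601.9,122.1),t1=(629,215),t2=(530.5,238.5)).items():
    Q=P[(a["depth"]>0)&(np.hypot(P[...,0]-x,P[...,1]-y)<45)&(P[...,2]<115)]
    l=Q[(Q[:,2]>78)&(Q[:,2]<90)]; k=Q[Q[:,2]>103]
    if len(k)>5 and len(l)>5: print(n,cv2.minEnclosingCircle(l[:,:2].astype(np.float32)),np.median(k,0))
cv2.imwrite("pics/t3.png",np.hstack([a["img"][:,:360],b["img"][:,120:520]])[...,::-1])
E
```

```text
12.125 [ 469.19 -135.15  403.1 ] [-3.1415e+00 -1.0000e-04  1.2990e+00] [-0.43   0.222 -0.25   1.099  0.     1.412] 55.341146548764215
98 873 [ 468.50294224 -135.32076927  101.63522921] ((468.3584899902344, -135.72927856445312), 13.752538681030273)
70 2943 [ 470.21378375 -130.6081444    75.70243116] ((468.3325500488281, -135.96798706054688), 31.891775131225586)
A ((602.031005859375, 122.54379272460938), 32.104034423828125) [601.72808893 122.07387661 109.78575905]
t1 ((629.1439819335938, 216.18312072753906), 32.20817565917969) [628.39786391 215.38712503 110.04257171]
t2 ((530.4832763671875, 239.37020874023438), 32.0259895324707) [530.77056342 238.79256391 109.64496073]
```

View pics/t3.png

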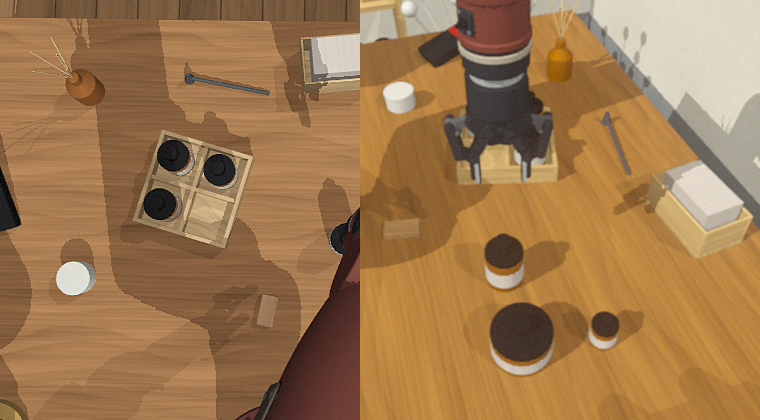

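The top view shows the first spare standing in the far right pocket at (219,168), at (602, 122.5) with its knob top at 110 mm, level with the tray's own candles. The side view shows the gripper above the second spare at (505,260), and the wrist depth puts it within 1 mm of the TCP. I grip it next.

Request:
{"name": "jog_arm", "arguments": {"increments": [{"x":-0.001,"y":0,"z":0.04,"twist":0,"gripper":65},{"x":-0.001,"y":0,"z":0.08,"twist":0,"gripper":65},{"x":-0.001,"y":0,"z":0.11,"twist":0,"gripper":65},{"x":-0.001,"y":0,"z":0.13,"twist":0,"gripper":65},{"x":-0.001,"y":0,"z":0.144,"twist":0,"gripper":65},{"x":-0.001,"y":0,"z":0.15,"twist":0,"gripper":65},{"x":-0.001,"y":0,"z":0.15,"twist":0,"gripper":65},{"x":-0.001,"y":0,"z":0.15,"twist":0,"gripper":65}]}}

```text
t: 13.28
ee_pos: [468.9, -137.0, 253.8]
eef_rot: [3.14, 0.0, 1.298]
wrist_force: [0.6, -0.3, -0.5]
gripper_width: 55.6
gripper_force: 0.0
```

Request:
{"name": "jog_arm", "arguments": {"increments": [{"x":0,"y":0,"z":0,"twist":0,"gripper":45},{"x":0,"y":0,"z":0,"twist":0,"gripper":35},{"x":0,"y":0,"z":0,"twist":0,"gripper":25},{"x":0,"y":0,"z":0,"twist":0,"gripper":20},{"x":0,"y":0,"z":0,"twist":0,"gripper":20},{"x":0,"y":0,"z":0,"twist":0,"gripper":20},{"x":0,"y":0,"z":0,"twist":0,"gripper":20}], "newtons": 50}}

```text
t: 14.15
ee_pos: [468.5, -136.8, 253.6]
eef_rot: [3.142, 0.0, 1.298]
wrist_force: [-1.9, 0.8, 5.8]
gripper_width: 26.3
gripper_force: 48.8
```

Request:
{"name": "jog_arm", "arguments": {"increments": [{"x":0,"y":0,"z":-0.005,"twist":0,"gripper":20},{"x":0,"y":0,"z":-0.015,"twist":0,"gripper":20},{"x":0,"y":0,"z":-0.035,"twist":0,"gripper":20},{"x":0,"y":0,"z":-0.06,"twist":0,"gripper":20},{"x":0,"y":0,"z":-0.085,"twist":0,"gripper":20},{"x":0,"y":0,"z":-0.11,"twist":0,"gripper":20},{"x":0,"y":0,"z":-0.125,"twist":0,"gripper":20},{"x":0,"y":0,"z":-0.13,"twist":0,"gripper":20},{"x":0,"y":0,"z":-0.13,"twist":0,"gripper":20}]}}

```text
t: 15.28
ee_pos: [468.5, -136.8, 383.3]
eef_rot: [3.141, 0.0, 1.298]
wrist_force: [-0.2, 0.1, -2.2]
gripper_width: 26.1
gripper_force: 49.5
```

Request:
{"name": "jog_arm", "arguments": {"increments": [{"x":0.008,"y":-0.001,"z":0,"twist":0,"gripper":20},{"x":0.025,"y":-0.003,"z":0,"twist":0,"gripper":20},{"x":0.05,"y":-0.0065,"z":0,"twist":0,"gripper":20},{"x":0.085,"y":-0.011,"z":0,"twist":0,"gripper":20},{"x":0.12,"y":-0.016,"z":0,"twist":0,"gripper":20},{"x":0.157,"y":-0.0205,"z":0,"twist":0,"gripper":20},{"x":0.192,"y":-0.025,"z":0,"twist":0,"gripper":20},{"x":0.225,"y":-0.0295,"z":0,"twist":0,"gripper":20},{"x":0.253,"y":-0.033,"z":0,"twist":0,"gripper":20},{"x":0.272,"y":-0.0355,"z":0,"twist":0,"gripper":20},{"x":0.282,"y":-0.037,"z":0,"twist":0,"gripper":20},{"x":0.2845,"y":-0.037,"z":0,"twist":0,"gripper":20}]}}

```text
t: 16.77
ee_pos: [509.6, 147.4, 383.1]
eef_rot: [-3.141, 0.0, 1.298]
wrist_force: [-1.1, -0.6, -2.3]
gripper_width: 26.3
gripper_force: 49.5
```

Request:
{"name": "jog_arm", "arguments": {"increments": [{"x":0,"y":0,"z":0,"twist":0,"gripper":20},{"x":0,"y":0,"z":0,"twist":0,"gripper":20},{"x":0,"y":0,"z":0,"twist":0,"gripper":20}]}}

```text
t: 17.15
ee_pos: [509.7, 146.6, 383.2]
eef_rot: [-3.142, 0.0, 1.297]
wrist_force: [-0.1, 0.8, -2.5]
gripper_width: 26.4
gripper_force: 49.5
```

Request:
{"name": "jog_arm", "arguments": {"increments": [{"x":0.001,"y":0,"z":0.01,"twist":0,"gripper":20},{"x":0.001,"y":0,"z":0.03,"twist":0,"gripper":20},{"x":0.001,"y":0,"z":0.05,"twist":0,"gripper":20},{"x":0.001,"y":0,"z":0.07,"twist":0,"gripper":20},{"x":0.001,"y":0,"z":0.09,"twist":0,"gripper":20},{"x":0.001,"y":0,"z":0.103,"twist":0,"gripper":20},{"x":0.001,"y":0,"z":0.11,"twist":0,"gripper":20},{"x":0.001,"y":0,"z":0.114,"twist":0,"gripper":20},{"x":0.001,"y":0,"z":0.117,"twist":0,"gripper":20},{"x":0.001,"y":0,"z":0.117,"twist":0,"gripper":20},{"x":0.001,"y":0,"z":0.117,"twist":0,"gripper":20}]}}

```text
t: 18.52
ee_pos: [510.1, 148.1, 266.5]
eef_rot: [3.141, -0.0, 1.298]
wrist_force: [-0.4, -0.2, -3.0]
gripper_width: 26.5
gripper_force: 49.5
```

Request:
{"name": "jog_arm", "arguments": {"increments": [{"x":0,"y":0,"z":0.001,"twist":0,"gripper":20},{"x":0,"y":0,"z":0.002,"twist":0,"gripper":20},{"x":0,"y":0,"z":0.003,"twist":0,"gripper":20},{"x":0,"y":0,"z":0.004,"twist":0,"gripper":20},{"x":0,"y":0,"z":0.004,"twist":0,"gripper":20}]}}

```text
t: 19.15
ee_pos: [509.9, 148.1, 262.1]
eef_rot: [-3.141, 0.0, 1.298]
wrist_force: [-0.4, -0.0, -2.5]
gripper_width: 26.3
gripper_force: 49.5
```

Request:
{"name": "jog_arm", "arguments": {"increments": [{"x":0,"y":0,"z":0.001,"twist":0,"gripper":20},{"x":0,"y":0,"z":0.0015,"twist":0,"gripper":20},{"x":0,"y":0,"z":0.0015,"twist":0,"gripper":20}]}}

```text
t: 19.52
ee_pos: [509.9, 148.2, 261.6]
eef_rot: [3.141, -0.0, 1.298]
wrist_force: [-3.8, -0.4, 9.2]
gripper_width: 26.7
gripper_force: 50.8
```

Contact with the floor. I release, rise and move clear.

Request:
{"name": "jog_arm", "arguments": {"increments": [{"x":0,"y":0,"z":0,"twist":0,"gripper":35},{"x":0,"y":0,"z":0,"twist":0,"gripper":45},{"x":0,"y":0,"z":0,"twist":0,"gripper":60},{"x":0,"y":0,"z":0,"twist":0,"gripper":65},{"x":0,"y":0,"z":0,"twist":0,"gripper":65},{"x":0,"y":0,"z":-0.02,"twist":0,"gripper":65},{"x":0,"y":0,"z":-0.05,"twist":0,"gripper":65},{"x":0,"y":0,"z":-0.09,"twist":0,"gripper":65},{"x":0,"y":0,"z":-0.12,"twist":0,"gripper":65},{"x":0,"y":0,"z":-0.14,"twist":0,"gripper":65},{"x":0,"y":0,"z":-0.143,"twist":0,"gripper":65}]}}

```text
t: 20.9
ee_pos: [510.3, 148.1, 404.8]
eef_rot: [3.139, -0.001, 1.298]
wrist_force: [0.2, -0.2, -1.1]
gripper_width: 55.7
gripper_force: 0.0
```

Request:
{"name": "jog_arm", "arguments": {"increments": [{"x":-0.02,"y":0,"z":0,"twist":0,"gripper":65},{"x":-0.06,"y":0,"z":0,"twist":0,"gripper":65},{"x":-0.11,"y":0,"z":0,"twist":0,"gripper":65},{"x":-0.16,"y":0,"z":0,"twist":0,"gripper":65},{"x":-0.21,"y":0,"z":0,"twist":0,"gripper":65},{"x":-0.25,"y":0,"z":0,"twist":0,"gripper":65},{"x":-0.27,"y":0,"z":0,"twist":0,"gripper":65},{"x":-0.28,"y":0,"z":0,"twist":0,"gripper":65},{"x":-0.28,"y":0,"z":0,"twist":0,"gripper":65},{"x":-0.28,"y":0,"z":0,"twist":0,"gripper":65}]}}

```text
t: 22.15
ee_pos: [434.4, -121.0, 403.5]
eef_rot: [-3.141, -0.0, 1.298]
wrist_force: [0.2, -0.2, -0.0]
gripper_width: 55.1
gripper_force: 0.0
```

```bash
python3 - <<'E'
from h import *
b=ctrl.get_image("side");a=ctrl.get_image("top");P=world(a)
for n,(x,y) in dict(A=(601.9,122.1),B=(509.5,147.9),t1=(629,215),t2=(530.5,238.5)).items():
    Q=P[(a["depth"]>0)&(np.hypot(P[...,0]-x,P[...,1]-y)<45)&(P[...,2]<115)]
    l=Q[(Q[:,2]>78)&(Q[:,2]<90)]; k=Q[Q[:,2]>103]
    if len(k)>5 and len(l)>5: print(n,cv2.minEnclosingCircle(l[:,:2].astype(np.float32)),np.median(k,0))
cv2.imwrite("pics/t4.png",np.hstack([a["img"][:,:360],b["img"][:,120:520]])[...,::-1])
E
```

```text
A ((602.080322265625, 122.49420928955078), 32.18050003051758) [601.7186752  121.90002776 109.85772902]
B ((510.36676025390625, 149.4217987060547), 31.932281494140625) [509.82016054 148.71132354 110.03542639]
t1 ((628.9884033203125, 215.97007751464844), 31.908428192138672) [628.86785299 215.30797264 109.96543519]
t2 ((530.7890625, 238.77024841308594), 32.040504455566406) [530.82624411 238.35201106 110.25314011]
```

View pics/t4.png

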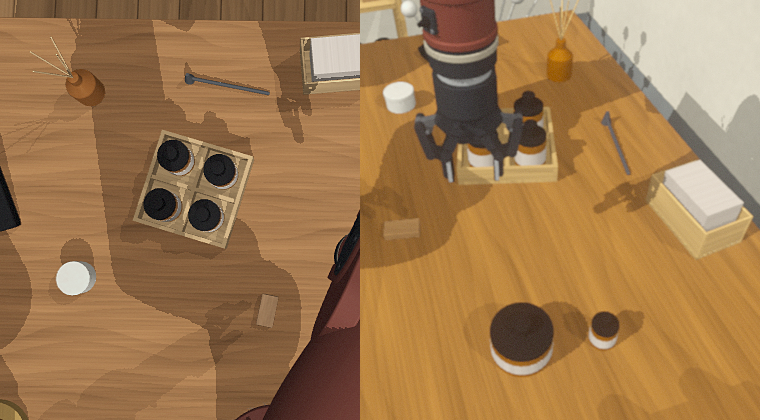

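All four candles stand centred in their pockets, at (175,155), (219,168), (160,204) and (206,215) in the top view. All the knob tops are at 110 mm and the arm is clear, so I hand the job in.

```bash
python3 -c "
from bench import ctrl
print(ctrl.job_done())"
```

```text
the job is handed in; nothing more can be done
None
```

I set both spare candles upright in the two empty pockets, left the two already in the tray where they were, and handed the job in at about 22 s; the hand-in returned no verdict.

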